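Bed in the herb grinder's clamp

ROBOT

A 7-joint arm with a two-finger parallel gripper is mounted at the origin on the work surface. World frame = base frame: x ahead of the robot, y to its left, z up, the work surface at z = 0. Lengths are in m, angles in rad, forces in N, time in s.
With the tool pointing down it reaches from about 0.4 to 0.85 m from the base axis. Payload 10.4 kg.
Tool frame: the origin (TCP) lies at the very end of the fingers, on their centre line; the grasp point (between the pads) lies 19 mm behind it; z points along the fingers, x is the direction in which the jaws open and shut, and the axes are right-handed (so a half turn about z gives the same grasp; the last joint's range is limited). The gripper opens to 85 mm and grips with 20 to 120 N. Pads are 22 mm wide; open, the fingers measure 114 mm over their backs; the gripper's body (76 mm by 85 mm) begins 54 mm behind the grasp point. The pads swing forward as they close: fully open they stand 13 mm farther back than shut.
Start: joints at [-1.178, 0.332, -0.065, 1.46, 0.022, 1.35, -0.088], TCP at [0.252, 0.572, 0.231] pointing down, gripper open.
Joint ranges: [-2.6, 2.6], [-0.5, 2.12], [-1.47, 1.34], [0.16, 2.42], [-1.27, 4.41], [0.06, 2.06], [-2.6, 2.6]. Speed limits (rad/s): [2.22, 2.22, 2.79, 2.79, 3.14, 3.14, 3.14].

INTERFACE

Orientations are given as a unit quaternion [x, y, z, w].
In Python, from station import robot gives the robot as it stands. The module is installed in compiled form; this text tells all that it offers.
- The arm moves only by the tool drive_tool, never from a script. Its argument "commands" is a list of rows, each a list of 7 numbers: the shift along the tool's x, y, z in m, then the turn, a rotation vector about the tool's x, y, z in degrees, then the finger opening in m, from 0 to 0.0854. In form: [[dx, dy, dz, wx, wy, wz, claw], ...]. A call has 1 to 12 rows; each row is the pose to reach, as a shift and turn from the pose commanded when the call began, along the tool's axes at that moment; what a row does not reach only later rows make up. A row lasts 1/12 s, in which the tool goes at most 41.7 mm and 7.16 degrees, less where a joint would pass 70% of its speed; a pose out of reach is approached as far as the arm can. A call with a gripper value outside its range is refused whole. The fingers move at their own pace and stop on an object; "newtons" is the grip in N (left out, the last holds). Time passes only in rows, so rows that repeat a pose let the fingers close. It gives the time, the measured TCP pose, the force and the opening at its end, in the units of the state.
- robot.read_state(): the state, without advancing time (a new reading comes with each control period).
- robot.camera(name): name is "scene" or "top" or "wrist"; returns the picture (384x512x3 uint8, red, green, blue); there is no depth.
- robot.camera_params(name): a dict with "intrinsics" (3x3 intrinsics, pixels), "world_to_cam" (4x4, takes a point from world to camera coordinates). Camera axes: x right, y up, looking along -z (the intrinsics and any distortion apply to the point x, -y, -z); pixel columns grow to the right and rows downward; lengths in m; the calibration is good to about 2 mm. A picture is of the moment at which its call begins: read the wrist's pose just before it. camera_params takes no time and is no camera call; for the wrist camera it gives the pose at the moment of the call.
- robot.sign_off(): hands the job in, once; it reports no verdict.
Trained networks look in the newest picture that a camera, given by its name, has taken for a name from the list of things; names that differ only in an ending like _2 or _b are one class to them, and where a whole thing is asked for, a point or a joint stands for the part that bears it (a point fixed in the world has none). Each returns a list of dicts, best first, with "p" (0 to 1); they miss things now and then, are a little off and sometimes report something else, mostly with a low value. They report only what shows in the picture. A call takes as long as a camera call.
- robot.look_for(thing, camera): "at" ([x, y, z] in m, in world coordinates, good to about 4 mm: the middle of the surface that is visible of it).
The state is a dict: "clock": time; "joints": joint angles; "dq": joint speeds; "joint_torque": joint torques, N m; "ee_pos": TCP position; "tcp_rot": TCP orientation; "force": force on the tool from outside, world axes, zero at the start; "ft_torque": the same for the moment, N m; "gripper_width": opening from 0.0 (shut) to 1.0 (fully open).
Only numpy, scipy, OpenCV 4.12 (cv2) and the standard library are available. Lean on these libraries where they do the work, as an engineer would, in place of code of your own. Each camera call takes 0.05 s, during which the arm holds its last target.

TASK

The clamp that fixes the herb grinder to the front edge of the pine ledge has a new rubber foot. Push that clamp's hinged lever fully down to lock it so the foot beds in, then flick the lever back up as far as it goes to release it and let go. Leave alone the lever of the like clamp that carries the recipe stand, and do not shift the blue glass bowl.

Things in the scene. Friction and masses are not known exactly. Their poses are not given: they have to be found in the camera images.
- grinder_lever (a joint): Lever of the herb grinder's clamp. 0 = fully up (released, lever 0.87 rad, 50 deg, above level); grows as it is pressed; 0.87 = fully down (locked, lever level, pointing out from the ledge towards the robot's side). Starts raised, between 0 and 0.3. Stiff hinge: it stays where it is left; moving it takes about 2 to 3 N at the grip.
- grinder_pad (a point): Centre of the black grip on the grinder clamp's lever, 105 mm from the hinge; moves with it. Grip 55 mm long, 22 wide (along the hinge line), 14 thick; the lever ends 130 mm from the hinge. Nearer the hinge it is a steel bar 16 wide, 8 thick. -x points along the lever to its free end, y along the hinge line, z out of its upper face. Nothing beneath it but low things on the table.
- grinder_hinge (a point): Hinge point of that lever on the fixed steel clamp, 10 mm behind the ledge's front edge, 48 mm above the ledge, 118 above the table. Does not move. -x is level, out from the ledge (the way the locked lever points), y along the hinge line, z up. The grinder, a metal body with a funnel, 74 mm across, stands 65 mm behind the hinge (+x) and reaches 101 mm above it.
- recipe_pad (a point): Centre of the black grip of the other clamp's lever: the same clamp and lever, but it carries a slanted wooden recipe stand 120 mm wide in place of the grinder. Also raised. Must stay as it is.
- bowl_mid (a point): Centre, half-way up, of the blue glass bowl, 110 mm across and 50 mm high, standing loose on the ledge between the two clamps. Must stay where it is.

How it is judged:
By the outcome, as a careful person would: the job done as asked, in the order asked, and still so for the second after the job is handed in, with the robot touching nothing.
It also fails if it takes over 46 s, if anything falls off the work surface, if the arm or the gripper's body presses on something with over 40 N, if the wrist force passes 120 N, or if a joint passes its speed limit or range.

## Working session

There is one attempt and no reset: what is moved stays moved. The work goes in short steps, Python scripts to look and compute and a tool call to move; the robot and the scene stay as the last step left them, time stands still between calls to the robot, and variables do not carry over. Pictures are saved under pics/ and viewed, and the job is handed in when it is done.

Besides the shell and the picture viewer there is one more tool, called after ">>>" as name(argument=value, ...) on one line, values as JSON. drive_tool: Moves the arm, as the interface text tells. Its arguments: {"type":"object","properties":{"commands":{"type":"array"},"newtons":{"type":"number"}},"required":["commands"]}

```bash
mkdir -p pics; cat > h.py <<'E'
import numpy as np, cv2
from station import robot
def save(cam,n):
    im=robot.camera(cam); cv2.imwrite(f'pics/{n}.png',cv2.cvtColor(im,cv2.COLOR_RGB2BGR)); return im
def proj(cam,p):
    c=robot.camera_params(cam);K=np.array(c['intrinsics']);T=np.array(c['world_to_cam'])
    q=T[:3,:3]@np.array(p)+T[:3,3];q=np.array([q[0],-q[1],-q[2]]);u=K@q;return u[:2]/u[2]
E
python3 - <<'E'
from h import *
s=robot.read_state();print({k:np.round(v,3) for k,v in s.items()})
for c in ['scene','top']:
    save(c,c+'0')
    for t in ['grinder_lever','grinder_pad','grinder_hinge','recipe_pad','bowl_mid']:
        try:
            for d in robot.look_for(t,c)[:3]: print(c,t,np.round(d['at'],3),round(d['p'],2),proj(c,d['at']).round())
        except Exception as e: print(c,t,e)
E
```

```text
{'clock': np.float64(0.0), 'joints': array([-1.178,  0.333, -0.065,  1.461,  0.022,  1.35 , -0.088]), 'dq': array([-0.002,  0.001, -0.001, -0.002,  0.001, -0.   , -0.001]), 'joint_torque': array([-0.0000e+00, -6.2546e+01,  4.9000e-02, -3.9160e+01,  1.6000e-02,
        1.0000e-02, -0.0000e+00]), 'ee_pos': array([0.252, 0.571, 0.23 ]), 'tcp_rot': array([ 0.838,  0.546, -0.001,  0.   ]), 'force': array([ 0.005,  0.08 , -0.568]), 'ft_torque': array([ 0.01 , -0.046, -0.002]), 'gripper_width': np.float64(0.999)}
scene grinder_lever [0.56  0.237 0.158] 0.74 [303. 145.]
scene grinder_pad [0.555 0.238 0.16 ] 0.95 [302. 143.]
scene grinder_hinge [0.67  0.237 0.16 ] 0.81 [339. 162.]
scene recipe_pad [ 0.578 -0.179  0.169] 0.88 [169. 229.]
scene bowl_mid [0.672 0.005 0.098] 0.56 [271. 231.]
top grinder_lever [0.55  0.24  0.166] 0.77 [146. 238.]
top grinder_pad [0.551 0.238 0.162] 0.67 [148. 237.]
top grinder_hinge [ 0.575 -0.175  0.167] 0.75 [353. 218.]
top grinder_hinge [0.653 0.245 0.182] 0.68 [143. 186.]
top recipe_pad [ 0.575 -0.176  0.167] 0.86 [354. 218.]
```

View pics/scene0.png

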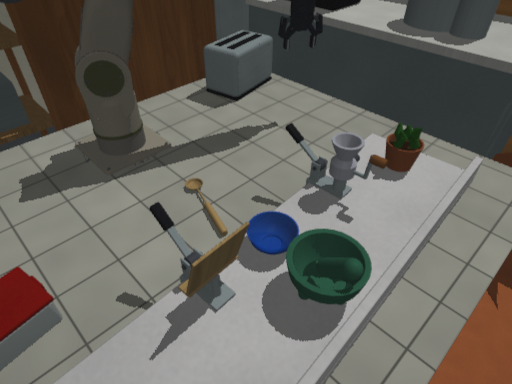

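View pics/top0.png

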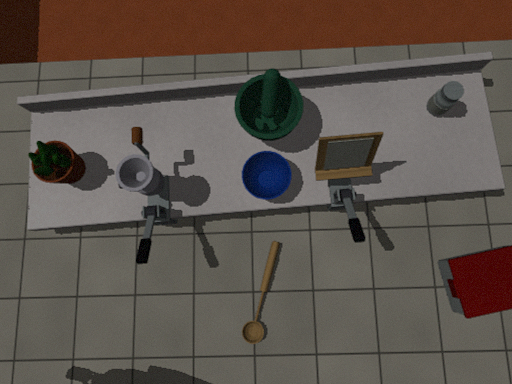

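The scene picture shows the grinder clamp's black grip at about (295,133) with its hinge near (318,168). The top picture has the same grip at (144,251) and its hinge near (154,208). The network's pad points lie about 10 px off the grip, so I'll triangulate it myself from enlarged crops.

```bash
python3 - <<'E'
import cv2,numpy as np
a=cv2.imread('pics/scene0.png')[110:200,270:370];b=cv2.imread('pics/top0.png')[180:270,100:200]
z=lambda i:cv2.resize(i,None,fx=4,fy=4,interpolation=cv2.INTER_CUBIC)
cv2.imwrite('pics/crop0.png',np.clip(np.hstack([z(a),z(b)])*1.5,0,255))
E
```

```text
[ WARN:0@0.055] global loadsave.cpp:1063 imwrite_ Unsupported depth image for selected encoder is fallbacked to CV_8U.
```

View pics/crop0.png

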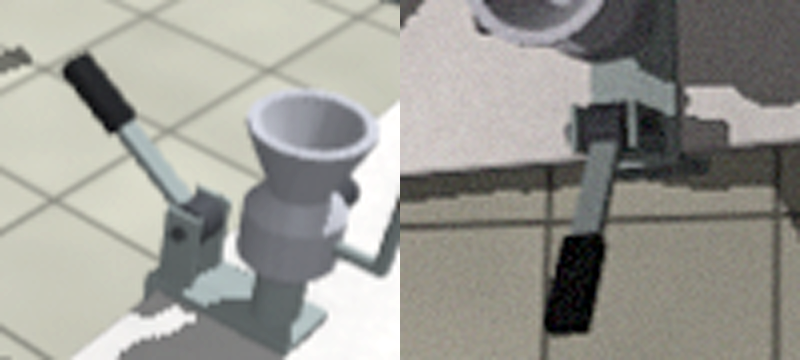

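```bash
cat >> h.py <<'E'
def P(cam):
    c=robot.camera_params(cam);K=np.array(c['intrinsics']);T=np.array(c['world_to_cam'])
    return K@np.diag([1,-1,-1])@T[:3]
def tri(a,b):
    X=cv2.triangulatePoints(P('scene'),P('top'),np.array(a,float).reshape(2,1),np.array(b,float).reshape(2,1));X=X[:3,0]/X[3,0]
    return X.round(4),(proj('scene',X)-a).round(1),(proj('top',X)-b).round(1)
E
python3 - <<'E'
from h import *
print('pad',tri((294.5,133.2),(143.8,251)))
print('end',tri((289.2,125.5),(141.5,262.5)))
print('bar start',tri((300.5,140.5),(146.5,239)))
print('hinge',tri((317.5,166),(152,213)))
K=P('scene')
for z in(0.118,):
  for n,(cam,uv) in dict(s=('scene',(317.5,166)),t=('top',(152,211))).items():
    M=P(cam);A=M[:2,:2]-np.outer(uv,M[2,:2]);b=np.outer(uv,M[2,2:]) - M[:2,2:]
    print(n,np.linalg.solve(A,b@[z,1]))
# ledge front edge direction in top, z=.07
for uv in [(30,227),(140,221.5),(300,211),(500,190)]:
    M=P('top');A=M[:2,:2]-np.outer(uv,M[2,:2]);b=np.outer(uv,M[2,2:]) - M[:2,2:]
    print('edge',np.linalg.solve(A,b@[.07,1]))
E
```

```text
pad (array([0.5242, 0.2425, 0.1735]), array([-0.4,  0.1]), array([-0.3, -0.3]))
end (array([0.503 , 0.2426, 0.1869]), array([-0.9,  0.2]), array([-0.9, -0.8]))
bar start (array([0.5478, 0.2409, 0.1631]), array([-0.1,  0. ]), array([-0.1, -0.1]))
hinge (array([0.6061, 0.2484, 0.1096]), array([ 0.4, -0.1]), array([0.3, 0.3]))
s [0.61210633 0.23756795]
t [0.61014215 0.24632238]
edge [0.58888379 0.54845771]
edge [0.59307506 0.29005268]
edge [ 0.60472615 -0.07753809]
edge [ 0.63670037 -0.52709698]
```

```bash
cat >> h.py <<'E'
from scipy.spatial.transform import Rotation as R
YAW=np.radians(2.5)
def frame(e):  # tool rotation for lever elevation e (rad): x along hinge line, z into upper face
    c,s=np.cos(YAW),np.sin(YAW)
    x=np.array([-s,c,0]); f=np.array([c,s,0])
    z=f*np.sin(e)+np.array([0,0,-np.cos(e)])
    return R.from_matrix(np.column_stack([x,np.cross(z,x),z]))
def row(p,Rt,s=None):
    s=s or robot.read_state();R0=R.from_quat(s['tcp_rot'])
    return np.r_[R0.inv().apply(np.array(p)-s['ee_pos']).round(4),(R0.inv()*Rt).as_rotvec(degrees=True).round(1)]
E
python3 - <<'E'
from h import *
for c in['top','scene','wrist']: print({k:np.round(v,3).tolist() for k,v in robot.camera_params(c).items()})
F=frame(np.radians(35));a=F.as_matrix()[:,2]
print(a,row(np.array([.524,.2425,.1735])-.1*a,F))
E
```

```text
{'intrinsics': [[366.92, 0.0, 262.033], [0.0, 366.92, 188.194], [0.0, 0.0, 1.0]], 'world_to_cam': [[-0.03, -0.999, -0.04, 0.029], [0.983, -0.036, 0.179, -0.662], [-0.181, -0.034, 0.983, -0.795], [0.0, 0.0, 0.0, 1.0]]}
{'intrinsics': [[358.554, 0.0, 252.312], [0.0, 358.554, 190.014], [0.0, 0.0, 1.0]], 'world_to_cam': [[0.696, 0.718, -0.0, -0.431], [-0.465, 0.451, 0.761, 0.149], [0.547, -0.53, 0.648, -1.196], [0.0, 0.0, 0.0, 1.0]]}
{'intrinsics': [[331.726, 0.0, 255.551], [0.0, 331.726, 187.214], [0.0, 0.0, 1.0]], 'world_to_cam': [[0.403, 0.915, 0.0, -0.625], [-0.865, 0.381, -0.326, 0.044], [-0.299, 0.131, 0.945, -0.381], [0.0, 0.0, 0.0, 1.0]]}
[ 0.57303052  0.02501905 -0.81915204] [-2.17e-01  3.30e-01 -2.41e-02 -3.44e+01  8.00e+00 -2.55e+01]
```

>>> drive_tool(commands=[[-0.217, 0.33, -0.024, -34.4, 8, -25.5, 0.0854], [-0.217, 0.33, -0.024, -34.4, 8, -25.5, 0.0854], [-0.217, 0.33, -0.024, -34.4, 8, -25.5, 0.0854], [-0.217, 0.33, -0.024, -34.4, 8, -25.5, 0.0854], [-0.217, 0.33, -0.024, -34.4, 8, -25.5, 0.0854], [-0.217, 0.33, -0.024, -34.4, 8, -25.5, 0.0854], [-0.217, 0.33, -0.024, -34.4, 8, -25.5, 0.0854], [-0.217, 0.33, -0.024, -34.4, 8, -25.5, 0.0854], [-0.217, 0.33, -0.024, -34.4, 8, -25.5, 0.0854], [-0.217, 0.33, -0.024, -34.4, 8, -25.5, 0.0854], [-0.217, 0.33, -0.024, -34.4, 8, -25.5, 0.0854], [-0.217, 0.33, -0.024, -34.4, 8, -25.5, 0.0854]])

```text
clock: 1.6
ee_pos: [0.4671, 0.2389, 0.2558]
tcp_rot: [0.66, 0.688, 0.217, 0.208]
force: [-1.0, 0.8, 0.2]
gripper_width: 1.0
```

```bash
python3 - <<'E'
from h import *
s=robot.read_state();print(s['clock'],np.round(s['ee_pos'],4),s['joints'].round(2) if hasattr(s['joints'],'round') else s['joints'])
F=frame(np.radians(35));print(row([.524,.2425,.1735],F))
c='wrist';save(c,'w1')
for t in ['grinder_pad','grinder_hinge']:
    for d in robot.look_for(t,c)[:3]: print(c,t,np.round(d['at'],3),round(d['p'],2),proj(c,d['at']).round())
for n,p in dict(pad=(.524,.2425,.1735),end=(.503,.2426,.187),hinge=(.609,.2475,.118),k=(.5478,.241,.163)).items(): print(n,proj(c,p).round(1))
E
```

```text
1.6 [0.4671 0.2389 0.2558] [-1.03 -0.27  0.17  2.16  0.62  0.9   0.45]
[ 0.0012 -0.0006  0.1001  0.      0.     -0.2   ]
wrist grinder_pad [0.503 0.242 0.193] 0.73 [256. 191.]
wrist grinder_hinge [0.644 0.247 0.152] 0.74 [254. 235.]
pad [254.5 186.5]
end [255.9 184.4]
hinge [255.9 191.3]
k [251.5 192.9]
```

View pics/w1.png

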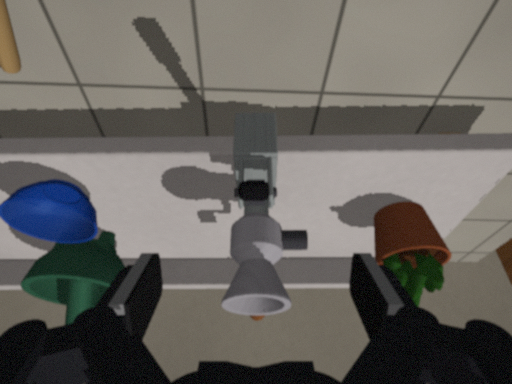

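The wrist picture shows the lever end-on, with its black end at (256,190) midway between the fingers. That confirms the lateral position and the yaw, and it fits an elevation of about 35°.

```bash
python3 - <<'E'
from h import *
F=frame(np.radians(35));a=F.as_matrix()[:,2];print(row(np.array([.5235,.2425,.176])+.019*a,F))
E
```

```text
[-0.0012  0.0014  0.1169  0.     -0.      0.1   ]
```

>>> drive_tool(commands=[[0, 0.001, 0.03, 0, 0, 0, 0.0854], [0, 0.001, 0.06, 0, 0, 0, 0.0854], [0, 0.001, 0.09, 0, 0, 0, 0.0854], [0, 0.001, 0.117, 0, 0, 0, 0.0854], [0, 0.001, 0.117, 0, 0, 0, 0.0854], [0, 0.001, 0.117, 0, 0, 0, 0.0854]])

```text
clock: 2.25
ee_pos: [0.5339, 0.2432, 0.1584]
tcp_rot: [0.659, 0.69, 0.215, 0.208]
force: [0.1, -0.1, -0.0]
gripper_width: 0.999
```

```bash
python3 - <<'E'
from h import *
save('wrist','w2');im=save('scene','s2');t=save('top','t2')
z=lambda i:cv2.resize(i,None,fx=4,fy=4,interpolation=cv2.INTER_CUBIC)
cv2.imwrite('pics/crop2.png',cv2.cvtColor(np.hstack([z(im[80:200,250:350]),z(t[170:290,100:200])]),cv2.COLOR_RGB2BGR))
E
```

```text
(no output)
```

View pics/crop2.png

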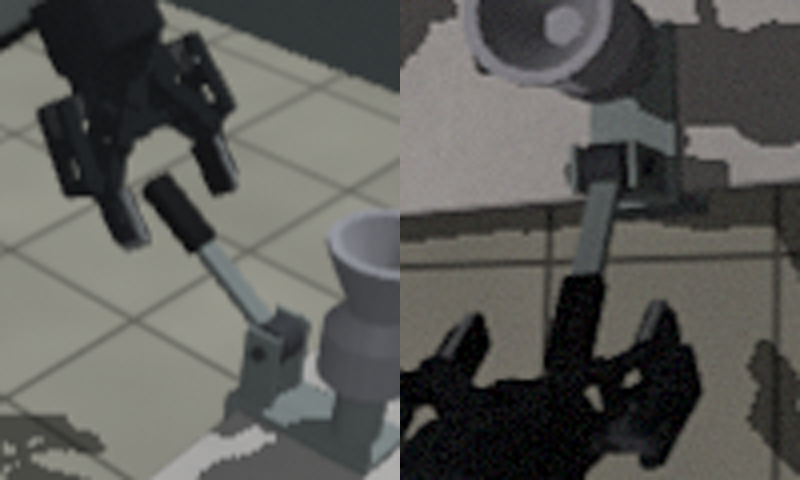

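View pics/w2.png

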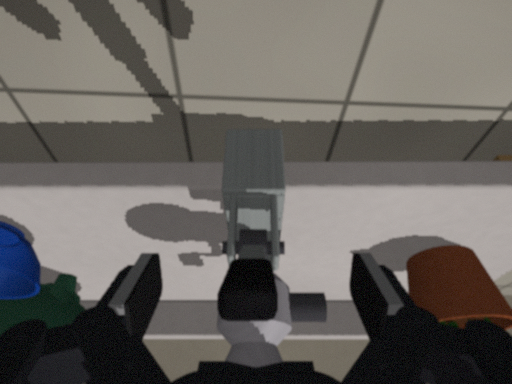

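The fingers straddle the grip. In the scene crop the fingertips' midpoint falls on the grip centre, and in the wrist view the grip at column 248 is about 2–3 mm toward −x of the finger centre at 255. I'll shift by that amount and close.

>>> drive_tool(commands=[[-0.0025, 0, 0, 0, 0, 0, 0.0854], [-0.0025, 0, 0, 0, 0, 0, 0.015], [-0.0025, 0, 0, 0, 0, 0, 0.015], [-0.0025, 0, 0, 0, 0, 0, 0.015], [-0.0025, 0, 0, 0, 0, 0, 0.015], [-0.0025, 0, 0, 0, 0, 0, 0.015], [-0.0025, 0, 0, 0, 0, 0, 0.015], [-0.0025, 0, 0, 0, 0, 0, 0.015]], newtons=40)

```text
clock: 3.07
ee_pos: [0.5346, 0.2404, 0.1602]
tcp_rot: [0.659, 0.689, 0.217, 0.208]
force: [-5.8, -2.4, 5.0]
gripper_width: 0.252
```

```bash
python3 - <<'E'
from h import *
im=save('scene','s3');t=save('top','t3')
s=robot.read_state();print({k:np.round(s[k],3) for k in('clock','ee_pos','force','ft_torque','gripper_width')})
z=lambda i:cv2.resize(i,None,fx=4,fy=4,interpolation=cv2.INTER_CUBIC)
cv2.imwrite('pics/crop3.png',cv2.cvtColor(np.hstack([z(im[80:200,250:350]),z(t[170:290,100:200])]),cv2.COLOR_RGB2BGR))
# plan: rotate about hinge
H=np.array([.609,.2475,.118]);p0=np.array(s['ee_pos']);Rn=R.from_quat(s['tcp_rot'])
ax=frame(.6).as_matrix()[:,0]
for d in (10,20,30,35,38):
    q=R.from_rotvec(np.radians(d)*ax) # +about hinge y: lowers lever?
    for sg in(-1,1):
        q=R.from_rotvec(sg*np.radians(d)*ax);p=H+q.apply(p0-H)
        if p[2]<p0[2]: print(d,p.round(4),row(p,q*Rn,s))
E
```

```text
{'clock': np.float64(3.167), 'ee_pos': array([0.535, 0.24 , 0.16 ]), 'force': array([-5.021, -2.685,  4.96 ]), 'ft_torque': array([-0.096,  0.88 ,  0.268]), 'gripper_width': np.float64(0.25)}
10 [0.5284 0.2401 0.1466] [ 0.00e+00 -1.29e-02  7.60e-03 -1.00e+01 -0.00e+00  0.00e+00]
20 [0.5247 0.24   0.1321] [ 0.00e+00 -2.42e-02  1.73e-02 -2.00e+01 -0.00e+00  0.00e+00]
30 [0.5235 0.2399 0.1172] [ 0.00e+00 -3.38e-02  2.88e-02 -3.00e+01 -0.00e+00  0.00e+00]
35 [0.5239 0.2399 0.1098] [  0.      -0.0377   0.0352 -35.      -0.       0.    ]
38 [0.5244 0.24   0.1053] [  0.      -0.0398   0.0391 -38.      -0.       0.    ]
```

View pics/crop3.png

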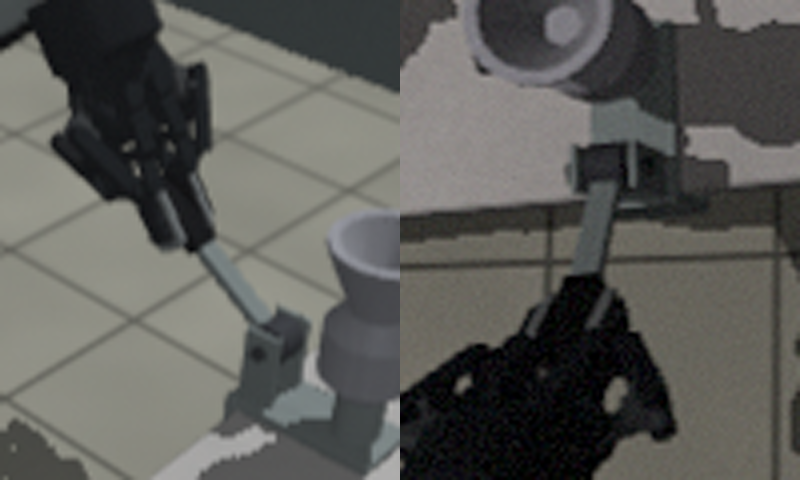

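The grip is held at an opening of 21.5 mm, which matches its 22 mm width. I'll swing it down along the hinge arc.

>>> drive_tool(commands=[[0, -0.0067, 0.0034, -5, 0, 0, 0.015], [0, -0.0129, 0.0076, -10, 0, 0, 0.015], [0, -0.0188, 0.0122, -15, 0, 0, 0.015], [0, -0.0242, 0.0173, -20, 0, 0, 0.015], [0, -0.0292, 0.0228, -25, 0, 0, 0.015], [0, -0.0338, 0.0288, -30, 0, 0, 0.015], [0, -0.0338, 0.0288, -30, 0, 0, 0.015]])

```text
clock: 3.75
ee_pos: [0.5241, 0.2384, 0.1222]
tcp_rot: [0.606, 0.646, 0.318, 0.338]
force: [-34.3, 21.3, 11.6]
gripper_width: 0.253
```

```bash
cat >> h.py <<'E'
def snap(n):
    im=save('scene','s'+n);t=save('top','t'+n)
    s=robot.read_state();print({k:np.round(s[k],3) for k in('clock','ee_pos','force','ft_torque','gripper_width')})
    print('tool z elev',np.degrees(np.arcsin(R.from_quat(s['tcp_rot']).as_matrix()[0,2])).round(1))
    z=lambda i:cv2.resize(i,None,fx=4,fy=4,interpolation=cv2.INTER_CUBIC)
    cv2.imwrite(f'pics/crop{n}.png',cv2.cvtColor(np.hstack([z(im[80:200,250:350]),z(t[170:290,100:200])]),cv2.COLOR_RGB2BGR))
    return s
E
python3 - <<'E'
from h import *
snap('4')
E
```

```text
{'clock': np.float64(3.85), 'ee_pos': array([0.524, 0.238, 0.121]), 'force': array([-36.372,  21.467,  10.041]), 'ft_torque': array([3.113, 3.109, 4.91 ]), 'gripper_width': np.float64(0.256)}
tool z elev 55.2
```

View pics/crop4.png

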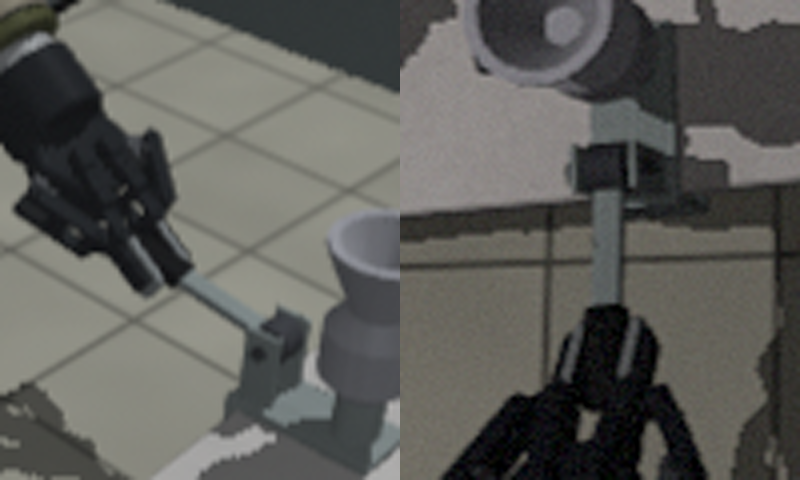

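```bash
python3 - <<'E'
from h import *
s=robot.read_state();print(np.round(s['joints'],2),np.round(s['joint_torque'],1),np.round(s['tcp_rot'],3)); print(R.from_quat(s['tcp_rot']).as_matrix().round(2))
E
```

```text
[-0.72  0.09 -0.19  2.39  1.65  0.72 -0.67] [ 25.1 -28.6  18.9 -23.6   1.2  13.3  -1.6] [0.606 0.647 0.317 0.338]
[[-0.04  0.57  0.82]
 [ 1.    0.06  0.  ]
 [-0.05  0.82 -0.57]]
```

That tilt was the wrong way: I approached nearly along the lever, and joint 4 is now at its limit. The lever is down to roughly 8–10°. I'll let go, retreat, and regrip with the tool vertical so the lever can pivot in the pads while I only translate.

>>> drive_tool(commands=[[0, 0, 0, 0, 0, 0, 0.0854], [0, 0, 0, 0, 0, 0, 0.0854], [0, 0, 0, 0, 0, 0, 0.0854], [0, 0, 0, 0, 0, 0, 0.0854], [0, 0, 0, 0, 0, 0, 0.0854], [0, 0, 0, 0, 0, 0, 0.0854]])

```text
clock: 4.35
ee_pos: [0.5285, 0.2265, 0.1224]
tcp_rot: [0.613, 0.639, 0.313, 0.344]
force: [0.2, 0.6, -0.3]
gripper_width: 1.004
```

```bash
python3 - <<'E'
from h import *
s=snap('5');print(np.round(s['joints'],2));print(R.from_quat(s['tcp_rot']).as_matrix().round(3))
p=np.array(s['ee_pos']);z=R.from_quat(s['tcp_rot']).as_matrix()[:,2]
print(row(p-.09*z,R.from_quat(s['tcp_rot']),s))
print(row([.505,.243,.23],frame(0),s))
E
```

```text
{'clock': np.float64(4.45), 'ee_pos': array([0.528, 0.227, 0.122]), 'force': array([0.773, 0.015, 0.244]), 'ft_torque': array([-0.004,  0.902, -0.025]), 'gripper_width': np.float64(1.001)}
tool z elev 55.4
[-0.73  0.09 -0.17  2.39  1.65  0.73 -0.67]
[[-0.013  0.568  0.823]
 [ 0.998  0.054 -0.022]
 [-0.056  0.821 -0.568]]
[ 0.    0.   -0.09  0.    0.    0.  ]
[ 1.06e-02  7.60e-02 -8.07e-02  5.53e+01  3.80e+00 -1.00e-01]
```

View pics/crop5.png

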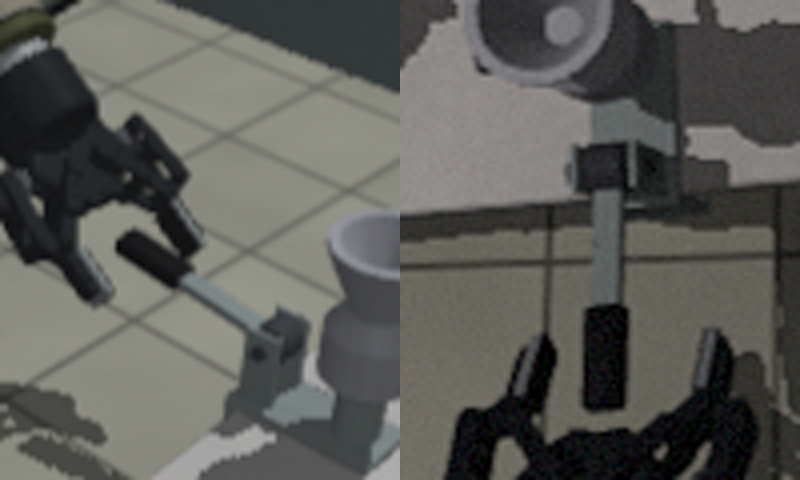

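>>> drive_tool(commands=[[0, 0, -0.04, 0, 0, 0, 0.0854], [0, 0, -0.08, 0, 0, 0, 0.0854], [0.005, 0.04, -0.081, 5, 0, 0, 0.0854], [0.01, 0.076, -0.081, 12, 1, 0, 0.0854], [0.01, 0.076, -0.081, 55.3, 3.8, 0, 0.0854], [0.01, 0.076, -0.081, 55.3, 3.8, 0, 0.0854], [0.01, 0.076, -0.081, 55.3, 3.8, 0, 0.0854], [0.01, 0.076, -0.081, 55.3, 3.8, 0, 0.0854], [0.01, 0.076, -0.081, 55.3, 3.8, 0, 0.0854], [0.01, 0.076, -0.081, 55.3, 3.8, 0, 0.0854], [0.01, 0.076, -0.081, 55.3, 3.8, 0, 0.0854], [0.01, 0.076, -0.081, 55.3, 3.8, 0, 0.0854]])

```text
clock: 5.45
ee_pos: [0.5049, 0.2433, 0.2318]
tcp_rot: [0.692, 0.721, 0.024, 0.028]
force: [-0.0, -0.3, -0.2]
gripper_width: 1.004
```

```bash
python3 - <<'E'
from h import *
s=snap('6');print(np.round(s['joints'],2));print(R.from_quat(s['tcp_rot']).as_matrix().round(3))
save('wrist','w6')
for d in robot.look_for('grinder_pad','wrist'): print(np.round(d['at'],3),d['p'])
for e in(5,8,10,12):
    e=np.radians(e);q=np.array([.609-.105*np.cos(e),.243,.118+.105*np.sin(e)]);print(proj('scene',q),proj('top',q),proj('wrist',q))
E
```

```text
{'clock': np.float64(5.55), 'ee_pos': array([0.507, 0.241, 0.229]), 'force': array([-0.386, -0.738, -0.618]), 'ft_torque': array([-0.002,  0.033, -0.003]), 'gripper_width': np.float64(0.995)}
tool z elev 4.1
[-0.35  0.16 -0.22  1.68  0.09  1.25  1.01]
[[-0.034  0.997  0.072]
 [ 0.999  0.034 -0.008]
 [-0.01   0.072 -0.997]]
[0.527 0.242 0.141] 0.86
[287.36153902 145.30106071] [150.86681956 260.54499241] [258.4860601  175.25474466]
[287.66421252 143.67956053] [149.98925738 260.27866247] [258.42734369 178.6495758 ]
[287.91126093 142.62128884] [149.40297038 260.02111934] [258.37831393 181.16957043]
[288.19457705 141.58267157] [148.81662397 259.69896777] [258.32114296 183.89801191]
```

View pics/crop6.png

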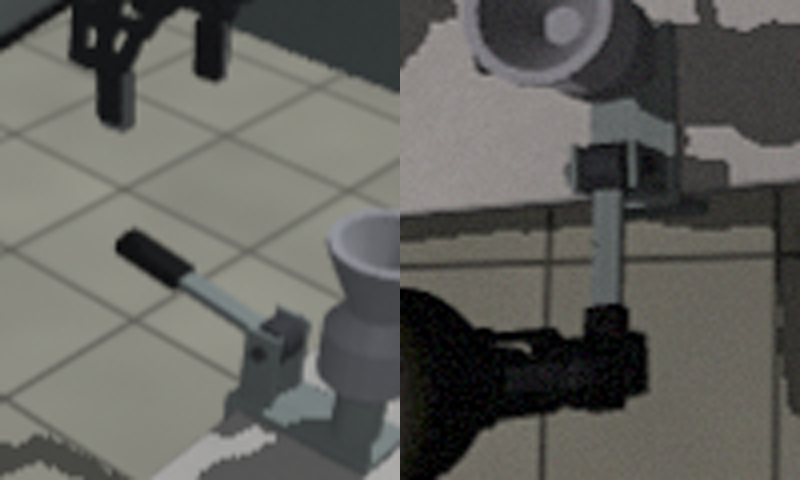

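View pics/w6.png

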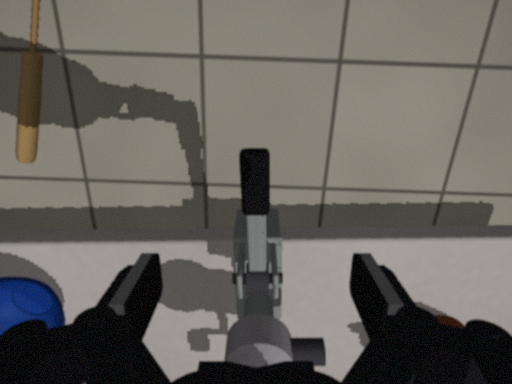

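The lever stands at about 8° (pad at (288,144) in scene, (151,259) in top), with the grip centred laterally at wrist column 255. I'll descend and regrip from above.

```bash
python3 - <<'E'
from h import *
print(row([.504,.2415,.113],frame(0)))
E
```

```text
[ 5.000e-04 -1.010e-02  1.159e-01  4.400e+00  7.000e-01 -3.000e-01]
```

>>> drive_tool(commands=[[0, -0.01, 0.03, 4.4, 0.7, 0, 0.0854], [0, -0.01, 0.06, 4.4, 0.7, 0, 0.0854], [0, -0.01, 0.09, 4.4, 0.7, 0, 0.0854], [0, -0.01, 0.116, 4.4, 0.7, 0, 0.0854], [0, -0.01, 0.116, 4.4, 0.7, 0, 0.0854], [0, -0.01, 0.116, 4.4, 0.7, 0, 0.015], [0, -0.01, 0.116, 4.4, 0.7, 0, 0.015], [0, -0.01, 0.116, 4.4, 0.7, 0, 0.015], [0, -0.01, 0.116, 4.4, 0.7, 0, 0.015], [0, -0.01, 0.116, 4.4, 0.7, 0, 0.015], [0, -0.01, 0.116, 4.4, 0.7, 0, 0.015], [0, -0.01, 0.116, 4.4, 0.7, 0, 0.015]], newtons=30)

```text
clock: 6.65
ee_pos: [0.5041, 0.2391, 0.1143]
tcp_rot: [0.694, 0.72, -0.0, 0.001]
force: [-2.5, -8.5, 3.7]
gripper_width: 0.252
```

```bash
python3 - <<'E'
from h import *
s=snap('7');print(np.round(s['joints'],2));print(R.from_quat(s['tcp_rot']).as_matrix().round(3))
save('wrist','w7')
E
```

```text
{'clock': np.float64(6.75), 'ee_pos': array([0.504, 0.239, 0.114]), 'force': array([-1.571, -9.837,  3.231]), 'ft_torque': array([-1.68 ,  0.248,  0.359]), 'gripper_width': np.float64(0.251)}
tool z elev 0.0
[-0.34  0.29 -0.22  1.77  0.07  1.08  1.03]
[[-0.038  0.999  0.001]
 [ 0.999  0.038 -0.001]
 [-0.001  0.001 -1.   ]]
```

View pics/crop7.png

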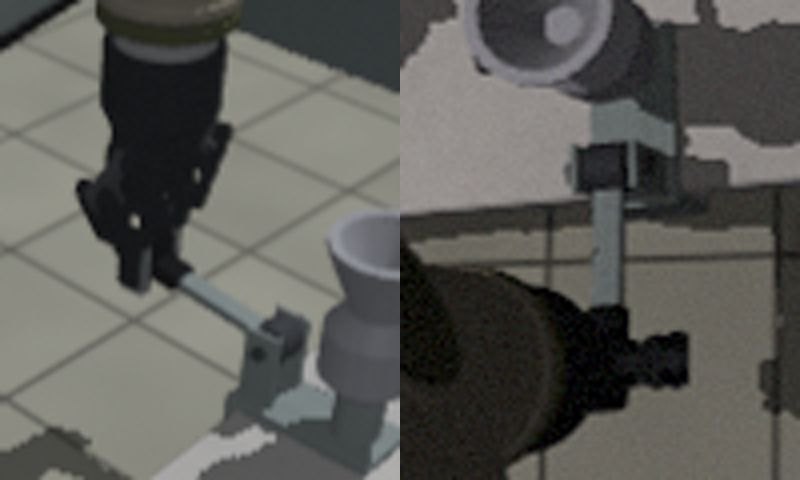

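View pics/w7.png

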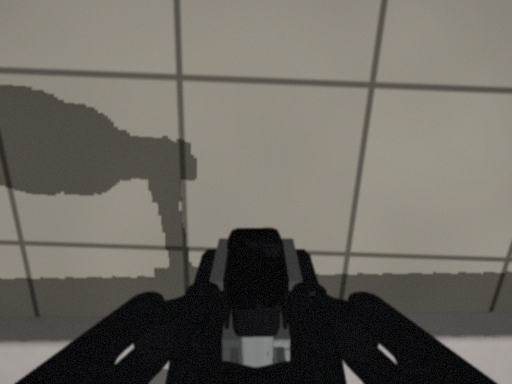

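>>> drive_tool(commands=[[-0.002, 0, 0.004, 0, 0, 0, 0.015], [-0.002, -0.001, 0.008, 0, 0, 0, 0.015], [-0.002, -0.001, 0.012, 0, 0, 0, 0.015], [-0.002, -0.001, 0.015, 0, 0, 0, 0.015], [-0.002, -0.001, 0.015, 0, 0, 0, 0.015]])

```text
clock: 7.22
ee_pos: [0.503, 0.239, 0.0986]
tcp_rot: [0.693, 0.721, 0.001, -0.0]
force: [0.1, -3.5, 1.0]
gripper_width: 0.249
```

```bash
python3 - <<'E'
from h import *
s=snap('8')
E
```

```text
{'clock': np.float64(7.317), 'ee_pos': array([0.503, 0.239, 0.099]), 'force': array([ 1.151, -4.726,  1.138]), 'ft_torque': array([-0.864, -0.334,  0.31 ]), 'gripper_width': np.float64(0.254)}
tool z elev 0.0
```

View pics/crop8.png

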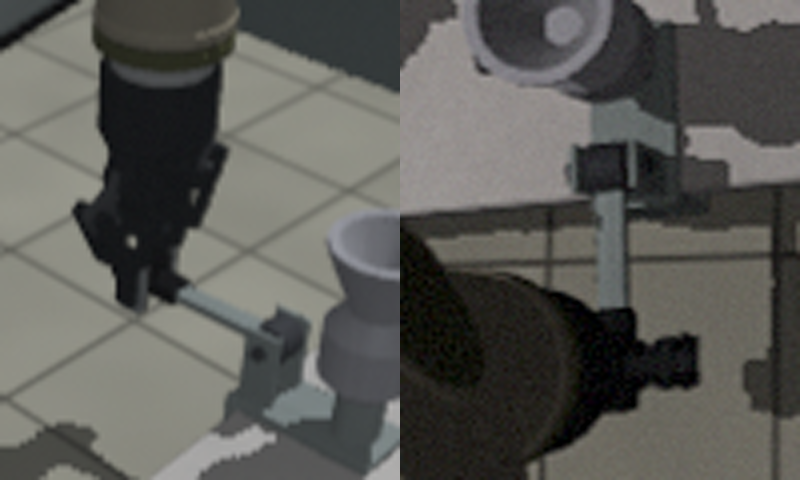

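The lever has moved down and there's no stop force yet, so I'll keep pressing until the force rises.

>>> drive_tool(commands=[[-0.001, 0, 0.003, 0, 0, 0, 0.015], [-0.001, 0, 0.005, 0, 0, 0, 0.015], [-0.001, 0, 0.005, 0, 0, 0, 0.015]])

```text
clock: 7.57
ee_pos: [0.5035, 0.2391, 0.0972]
tcp_rot: [0.693, 0.721, 0.002, 0.0]
force: [-12.6, -9.0, 34.6]
gripper_width: 0.252
```

>>> drive_tool(commands=[[0, 0, 0.001, 0, 0, 0, 0.015], [0, 0, 0.001, 0, 0, 0, 0.015]])

```text
clock: 7.73
ee_pos: [0.5036, 0.2391, 0.0969]
tcp_rot: [0.693, 0.721, 0.002, 0.0]
force: [-16.4, -10.5, 39.9]
gripper_width: 0.25
```

```bash
python3 - <<'E'
from h import *
s=snap('9')
for e in(0,4,8):
    e=np.radians(e)
    for r in(.02,.077,.105): q=np.array([.609-r*np.cos(e),.243,.118+r*np.sin(e)]);print(np.degrees(e),r,(proj('scene',q)-[250,80])*4)
E
```

```text
{'clock': np.float64(7.833), 'ee_pos': array([0.504, 0.239, 0.097]), 'force': array([-16.195, -10.462,  40.868]), 'ft_torque': array([-2.226,  2.965,  0.323]), 'gripper_width': np.float64(0.252)}
tool z elev 0.2
0.0 0.02 [246.75938774 325.16440267]
0.0 0.077 [179.57565022 289.17207538]
0.0 0.105 [148.14945638 272.33612823]
4.0 0.02 [247.05093816 323.43726989]
4.0 0.077 [180.41210315 282.5860599 ]
4.0 0.105 [149.11485941 263.40009609]
8.0 0.02 [247.46063965 321.77862683]
8.0 0.077 [181.68218914 276.21090455]
8.0 0.105 [150.65685009 254.7182421 ]
```

View pics/crop9.png

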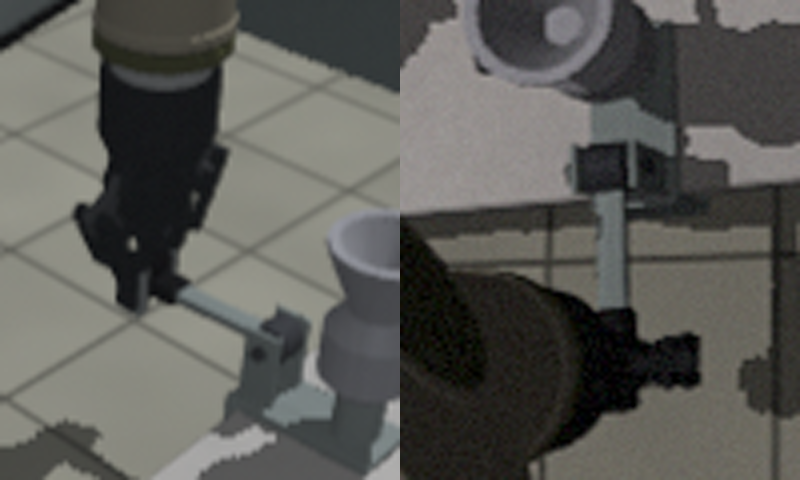

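The lever is level: the grip/bar joint sits at crop (180,289), exactly where level predicts, and there's a hard stop at 40 N. It's locked. Next I'll raise it along the arc.

>>> drive_tool(commands=[[-0.001, 0.0004, -0.0117, 0, 0, 0, 0.015], [-0.001, 0.0016, -0.0207, 0, 0, 0, 0.015], [-0.001, 0.0036, -0.0297, 0, 0, 0, 0.015], [-0.001, 0.0063, -0.0384, 0, 0, 0, 0.015], [-0.001, 0.0098, -0.0469, 0, 0, 0, 0.015], [-0.001, 0.0141, -0.055, 0, 0, 0, 0.015], [-0.001, 0.019, -0.0627, 0, 0, 0, 0.015], [-0.001, 0.0246, -0.07, 0, 0, 0, 0.015], [-0.001, 0.0246, -0.07, 0, 0, 0, 0.015]])

```text
clock: 8.58
ee_pos: [0.5266, 0.24, 0.1635]
tcp_rot: [0.693, 0.721, 0.0, -0.002]
force: [-4.7, 3.3, 2.7]
gripper_width: 0.255
```

```bash
python3 - <<'E'
from h import *
s=snap('10')
g=np.array(s['ee_pos'])+[0,0,.019]-[.609,.239,.118];print(np.degrees(np.arctan2(g[2],-g[0])),np.hypot(g[0],g[2]))
E
```

```text
{'clock': np.float64(8.683), 'ee_pos': array([0.526, 0.24 , 0.163]), 'force': array([-4.975,  3.507,  4.046]), 'ft_torque': array([0.796, 1.152, 0.306]), 'gripper_width': np.float64(0.246)}
tool z elev -0.1
37.74798051748643 0.10464185477800238
```

View pics/crop10.png

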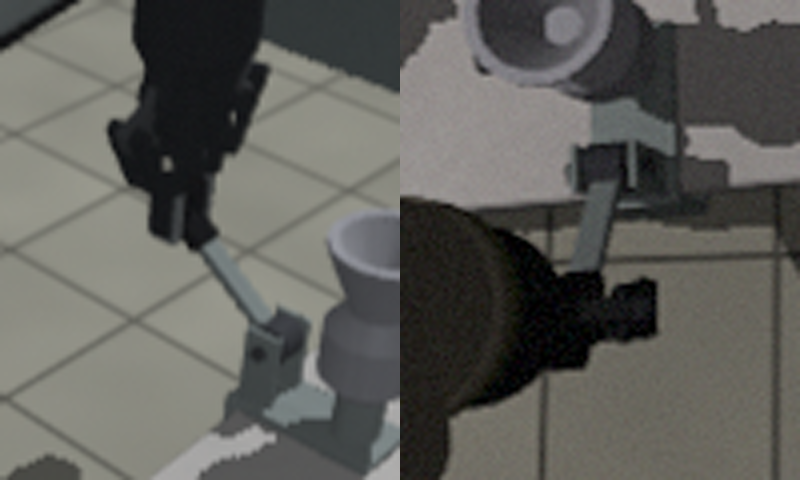

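>>> drive_tool(commands=[[0, 0.003, -0.004, 0, 0, 0, 0.015], [0, 0.006, -0.008, 0, 0, 0, 0.015], [0, 0.01, -0.011, 0, 0, 0, 0.015], [0, 0.0135, -0.014, 0, 0, 0, 0.015], [0, 0.0135, -0.014, 0, 0, 0, 0.015]])

```text
clock: 9.1
ee_pos: [0.5394, 0.2407, 0.1766]
tcp_rot: [0.692, 0.722, 0.0, -0.002]
force: [-5.4, 3.6, 1.9]
gripper_width: 0.25
```

```bash
python3 - <<'E'
from h import *
s=robot.read_state()
g=np.array(s['ee_pos'])+[0,0,.019]-[.609,.239,.118];print(s['force'],np.degrees(np.arctan2(g[2],-g[0])),np.hypot(g[0],g[2]))
E
```

```text
[-5.38606009  3.64153887  1.94165952] 48.09396017576606 0.10425150782401559
```

>>> drive_tool(commands=[[0, 0.002, -0.002, 0, 0, 0, 0.015], [0, 0.0045, -0.004, 0, 0, 0, 0.015], [0, 0.0045, -0.004, 0, 0, 0, 0.015]])

```text
clock: 9.35
ee_pos: [0.5437, 0.2409, 0.1802]
tcp_rot: [0.692, 0.722, -0.0, -0.002]
force: [-3.8, 5.2, 0.1]
gripper_width: 0.251
```

>>> drive_tool(commands=[[0, 0.0025, -0.002, 0, 0, 0, 0.015], [0, 0.005, -0.004, 0, 0, 0, 0.015], [0, 0.005, -0.004, 0, 0, 0, 0.015]])

```text
clock: 9.6
ee_pos: [0.5454, 0.241, 0.1816]
tcp_rot: [0.692, 0.722, -0.004, -0.004]
force: [-15.1, 4.7, -8.4]
gripper_width: 0.253
```

```bash
python3 - <<'E'
from h import *
s=snap('11')
g=np.array(s['ee_pos'])+[0,0,.019]-[.609,.239,.118];print(np.degrees(np.arctan2(g[2],-g[0])),np.hypot(g[0],g[2]))
for e in(46,50,54):
    e=np.radians(e)
    for r in(.02,.077,.105): q=np.array([.609-r*np.cos(e),.241,.118+r*np.sin(e)]);print(np.degrees(e),r,(proj('scene',q)-[250,80])*4)
E
```

```text
{'clock': np.float64(9.7), 'ee_pos': array([0.545, 0.241, 0.182]), 'force': array([-14.244,   4.845,  -9.976]), 'ft_torque': array([1.162, 2.688, 0.235]), 'gripper_width': np.float64(0.247)}
tool z elev -0.6
52.45589750421992 0.10425565751656207
46.0 0.02 [254.75825244 312.10243042]
46.0 0.077 [212.52598854 232.95141643]
46.0 0.105 [191.61158464 193.75398483]
50.0 0.02 [256.2109014 311.578056 ]
50.0 0.077 [217.95884024 230.51839717]
50.0 0.105 [198.91031859 190.15281636]
54.0 0.02 [257.73214859 311.18982118]
54.0 0.077 [223.70126753 228.60212323]
54.0 0.105 [206.66104768 187.24813867]
```

View pics/crop11.png

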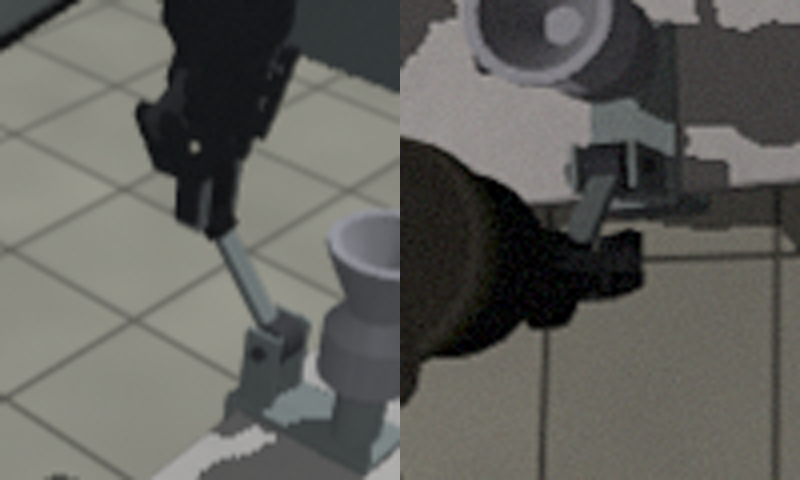

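Stop force has started (17 N, about 52°). One more small push will make sure of it.

>>> drive_tool(commands=[[0, 0.002, -0.0015, 0, 0, 0, 0.015], [0, 0.003, -0.0025, 0, 0, 0, 0.015], [0, 0.003, -0.0025, 0, 0, 0, 0.015]])

```text
clock: 9.95
ee_pos: [0.5456, 0.2409, 0.1818]
tcp_rot: [0.691, 0.722, -0.006, -0.006]
force: [-22.7, 4.8, -16.0]
gripper_width: 0.26
```

It's at the hard stop (moved 0.2 mm for 11 N more). Now open and withdraw straight up.

>>> drive_tool(commands=[[0, 0, 0, 0, 0, 0, 0.0854], [0, 0, 0, 0, 0, 0, 0.0854], [0, 0, 0, 0, 0, 0, 0.0854], [0, 0, 0, 0, 0, 0, 0.0854], [0, 0, 0, 0, 0, 0, 0.0854], [0, 0, 0, 0, 0, 0, 0.0854]])

```text
clock: 10.45
ee_pos: [0.5538, 0.2391, 0.1877]
tcp_rot: [0.693, 0.721, 0.001, -0.0]
force: [0.2, 0.3, -0.4]
gripper_width: 1.003
```

```bash
python3 - <<'E'
from h import *
s=snap('12');save('wrist','w12')
E
```

```text
{'clock': np.float64(10.55), 'ee_pos': array([0.554, 0.239, 0.188]), 'force': array([ 0.175,  0.218, -0.237]), 'ft_torque': array([ 0.065,  0.007, -0.025]), 'gripper_width': np.float64(0.998)}
tool z elev 0.1
```

View pics/crop12.png

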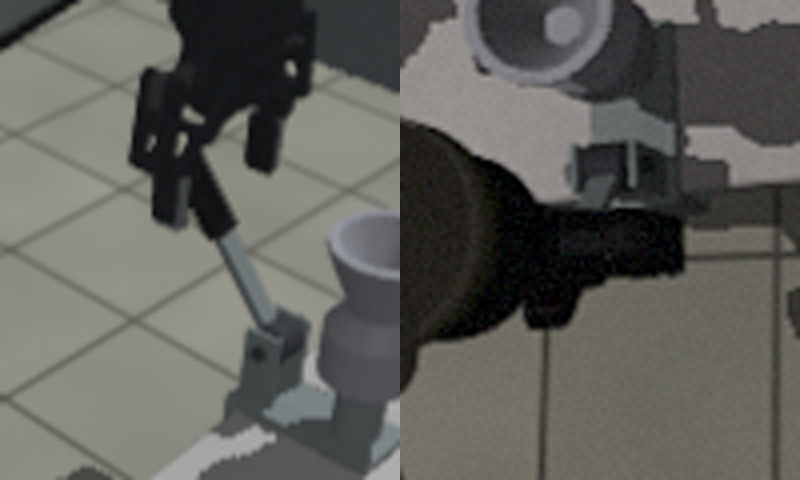

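View pics/w12.png

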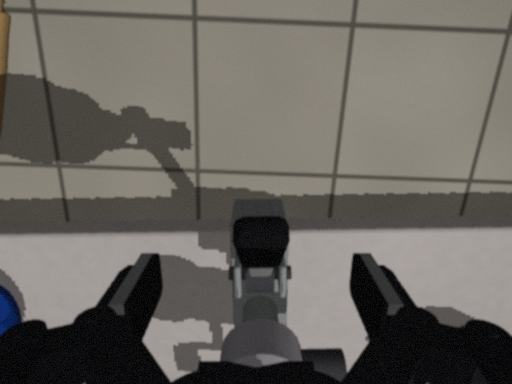

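The grip stays raised and sits clear between the open fingers (wrist (260,240)). Lifting straight up, then back.

>>> drive_tool(commands=[[0, 0, -0.03, 0, 0, 0, 0.0854], [0, 0, -0.06, 0, 0, 0, 0.0854], [0, 0, -0.09, 0, 0, 0, 0.0854], [0, 0, -0.12, 0, 0, 0, 0.0854], [0, -0.04, -0.13, 0, 0, 0, 0.0854], [0, -0.08, -0.13, 0, 0, 0, 0.0854], [0, -0.12, -0.13, 0, 0, 0, 0.0854], [0, -0.12, -0.13, 0, 0, 0, 0.0854], [0, -0.12, -0.13, 0, 0, 0, 0.0854]])

```text
clock: 11.35
ee_pos: [0.4321, 0.2345, 0.3181]
tcp_rot: [0.693, 0.721, 0.002, 0.0]
force: [-0.1, -0.1, -0.3]
gripper_width: 0.999
```

```bash
python3 - <<'E'
from h import *
s=snap('13')
for n in('scene','top'): 
    for t in('recipe_pad','bowl_mid','grinder_pad'):
        for d in robot.look_for(t,n)[:2]: print(n,t,np.round(d['at'],3),round(d['p'],2))
a=cv2.imread('pics/scene0.png').astype(int);b=cv2.imread('pics/s13.png').astype(int)
D=np.abs(a-b).sum(2);print('bowl',D[212:252,246:262].mean(),'recipe',D[200:305,148:246].mean(), 'bg',D[300:380,0:60].mean())
E
```

```text
{'clock': np.float64(11.45), 'ee_pos': array([0.434, 0.234, 0.318]), 'force': array([-0.084,  0.291,  0.02 ]), 'ft_torque': array([-0.034, -0.03 , -0.008]), 'gripper_width': np.float64(1.001)}
tool z elev 0.1
scene recipe_pad [ 0.58  -0.179  0.168] 0.8
scene bowl_mid [0.667 0.006 0.095] 0.66
scene grinder_pad [0.565 0.238 0.172] 0.64
top recipe_pad [ 0.575 -0.178  0.168] 0.72
top bowl_mid [ 0.694 -0.01   0.095] 0.96
top grinder_pad [0.563 0.239 0.18 ] 0.59
bowl 1.65 recipe 19.89290573372206 bg 1.6775
```

View pics/crop13.png

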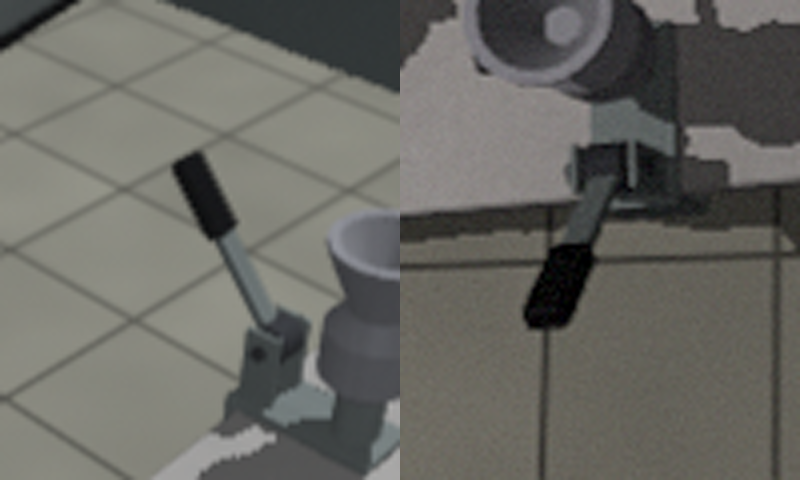

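View pics/s13.png

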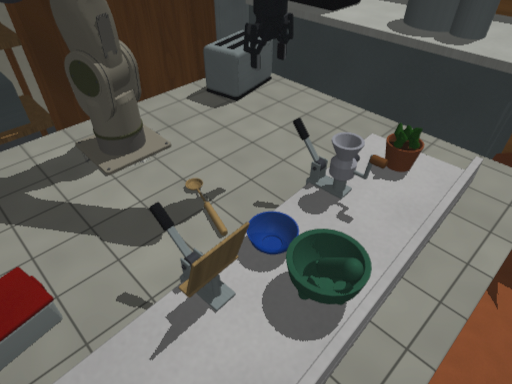

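```bash
python3 -c "
from h import *
print(robot.sign_off())"
```

```text
the job is handed in; nothing more can be done
None
```

I pushed the grinder clamp's lever fully down to lock it, then raised it as far as it goes and let go. I handed the job in at about 11.5 s on the robot's clock.

- **Locked:** pressing down met a hard stop at about 40 N. The lever was level in the picture.
- **Released:** the lever met the upper stop at about 28 N, moving only 0.2 mm for the last 11 N. The measured angle was about 52°, against 50° expected. After I let go, the pictures show it still fully raised.
- **Robot clear:** the gripper is open and well away from everything, and the force reading is about zero.
- **Other clamp and bowl:** the bowl's pixels are unchanged in the scene picture. The recipe lever was found within 3 mm of where it began. The pixel comparison around the recipe stand did differ; I put that down to the arm's changed shadow.

**First grip went wrong:** I tilted the tool the wrong way, so it took hold nearly along the lever. The swing stopped at about 8° above level with joint 4 near its limit, 2.39 of 2.42 rad. The wrist force there was about 43 N. I let go, gripped again from straight above, and finished the full down-and-up motion from there.

**Checks that disagreed:** the network's position for the grinder grip was 2–3 cm off my triangulation, so I used my own. Its top-view position for the bowl is about 3 cm from its scene-view one. It did not find the bowl in the first top picture, so I relied on the scene picture.

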